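# Close up the control module, fit its knob and hold it pressed

## Task

Bring the new control module into service: slide it along its carrier until it butts flush against the neighbouring module with no gap left, so that their side contacts meet. Then take the loose pointer knob, turn it so that its bore matches the flat on the module's D-shaft, push it fully home on the shaft and press it down against the shaft's spring to the stop; finish while still holding it pressed in (that is how the module is put in set-up mode), and leave the other things on the desk where they are.

Things in the scene. Friction and masses are not known exactly. Their poses are not given: they have to be found in the camera images.
- rack: Carrier: aluminium channel fixed to the desk, 330 mm long (own y), 88 mm wide. Origin: centre of its underside, z up, y along the channel towards two fixed modules that fill y = 33 to 160 mm. Floor 4 mm thick; side walls with inner faces at x = +-32 mm, tops at z = 16 mm. From y = -165 to 33 mm it is empty but for the loose module, its -y end open.
- neighbour_face (a point): Centre of the fixed neighbour module's bare side face, rack y = 33 mm, axes as the rack's: the loose module's +y end must meet it. The fixed modules' tops are 46 mm above the desk, their terminal block reaches 59 mm. The neighbour has a knob of the same kind fitted, its centre 36 mm beyond this face, its top 91 mm above the desk.
- module: Loose control module, grey case with a dark top panel, 62 (x) x 72 (y) x 42 (z) mm, about 0.4 kg, origin at the centre of its underside, axes as the rack's. Stands in the channel, 1 mm play each side, 25 to 60 mm short of its neighbour. Slides with ordinary friction (1 to 6 N). Flush, its origin is at rack y = -3 mm, z = 4 mm. Shaft axis at module x = -5 mm, y = 0.
- shaft_tip (a point): Top end of the module's upright D-shaft, on its axis, 63 mm above the module's underside when not pressed. Steel, 12 mm diameter, 21 mm above the module's top and clear of everything round it, with a flat 3 mm from the axis. The frame turns with the shaft: x is the way the flat faces, z up. Top edge chamfered 1.2 mm.
- encoder_turn (a joint): Turn of the shaft in the module, rad, anticlockwise seen from above; 0 when its flat faces the module's +x. Stiff: takes 0.06 N m to turn. Starts within 0.8 rad of 0.
- encoder_press (a joint): How far the shaft is pushed down into the module, m: 0 out, 0.004 at the stop. Sprung: starts to move at 5 N, needs 9 N at the stop.
- knob: Loose black pointer knob, 39 mm tall, 30 g, standing upright on the desk, bore down. Origin: centre of its underside, z up, x to its pointed nose (white line on top). Tapered round hub, 46 mm across at the foot, 39 mm at its top (19 mm up). Above it up to 39 mm a blade to grip, 13 mm thick (y), sides parallel from x = -17 to 14 mm; the nose ends at x = 26 mm.
- knob_seat (a point): Blind end of the knob's bore, on its axis, 15 mm above the underside, axes as the knob's; meets the shaft's tip when home (the foot then 6 mm above the module's top, 2 mm when pressed). D bore open below, 15 mm deep, 13.2 mm diameter, flat on the +x (nose) side 3.6 mm from the axis, mouth chamfered 1.6 mm: the nose must point where the shaft's flat faces.
- drink_cup: Bystander: plain beaker cup, 83 mm across, 92 mm tall; origin at the centre of its underside. Leave it where it is.
- side_cutter: Bystander: side cutter with two grips, 116x47x12 mm, lying flat; origin at the centre of its underside. Leave it where it is.
- pocket_lens: Bystander: folding pocket lens, 46x78x16 mm; origin at the centre of its underside. Leave it where it is.
- dropper_bottle: Bystander: small dropper bottle, 34 mm across, 114 mm tall; origin at the centre of its underside. Leave it where it is.
Not all that is in view belongs to the job. Leave any red look-alike of the module alone.

How it is judged:
By the outcome, as a careful person would: the job done as asked, in the order asked, and still so for the second after the job is handed in, while the arm keeps its last pose, push and grip.
It also fails if it takes over 56 s, if anything falls off the work surface, if the arm or the gripper's body presses on something with over 40 N, if the wrist force passes 120 N, or if a joint passes its speed limit or range.

## Robot

A 6-joint arm with a two-finger parallel gripper is mounted at the origin on a cart in front of the work surface, level with it; the furniture and walls round the work are solid. World frame = base frame: x ahead of the robot, y to its left, z up, the work surface at z = 0. Lengths are in m, angles in degrees, forces in N, time in s.
With the tool pointing down it reaches from about 0.25 to 0.8 m from the base axis. Payload 8.5 kg.
Tool frame: the origin (TCP) lies midway between the tips of the shut fingers; the grasp point (between the pads) lies 19 mm behind it; z points along the fingers, y is the line along which they close (so a half turn about z gives the same grasp; the last joint's range is limited). The gripper opens to 85 mm and grips with 20 to 120 N. Pads are 22 mm wide; open, the fingers measure 114 mm over their backs; the gripper's body (76 mm by 85 mm) begins 54 mm behind the grasp point. The pads swing forward as they close: fully open they stand 13 mm farther back than shut.
Start: joints at [63.369, 13.648, -0.773, 75.585, 0, 90], TCP at [0.235, 0.469, 0.231] pointing down, gripper open.
Joint ranges: [-152.45, 152.45], [-59.26, 108.67], [-65.41, 83.53], [-104.44, 129.93], [-82.83, 76.93], [-180, 180]. Speed limits (degrees/s): [127.2, 127.2, 159.86, 180, 180, 180].

## Interface

Orientations are given as [roll, pitch, yaw] about the fixed x, y, z axes, in that order (R = Rz(yaw) Ry(pitch) Rx(roll)).
In Python, from plant import env gives the robot as it stands.
- The arm moves only by the tool apply_moves, never from a script. Its argument "increments" is a list of rows, each a list of 4 numbers: the shift along the tool's x, y, z in m, then the turn about the tool's z in rad. In form: [[dx, dy, dz, turn], ...]. A call has exactly 8 rows; each row is the pose to reach, as a shift and turn from the pose commanded when the call began, along the tool's axes at that moment; what a row does not reach only later rows make up. A row lasts 1/10 s, in which the tool goes at most 50 mm and 8.59 degrees, less where a joint would pass 70% of its speed; a pose out of reach is approached as far as the arm can. A call with a gripper value outside its range is refused whole. "hand" is the opening, from 0 (shut) to 1 (fully open), set as the call begins (left out, the last holds). The fingers move at their own pace and stop on an object; "newtons" is the grip in N (left out, the last holds). Time passes only in rows, so rows that repeat a pose let the fingers close, or fill a call up. It gives the time, the measured TCP pose, the force, the opening and the grip force at its end, in the units of the state.
- env.get_obs(): the state, without advancing time (a new reading comes with each control period).
- env.snapshot(name): name is "scene" or "top" or "wrist"; returns a dict with "color" (480x640x3 uint8, red, green, blue), "K" (3x3 intrinsics, pixels), "rvec" (rotation vector, rad) and "tvec" (3), from world to camera coordinates, as OpenCV has them. Camera axes: x right, y down, z forward; pixel columns grow to the right and rows downward; lengths in m; the calibration is good to about 2 mm. A picture is of the moment at which its call begins. There is no depth.
- env.sign_off(): hands the job in; it is judged then, once.
Trained networks look in a picture, given as the dict that the camera call returned (one of the last four; its "shot" number tells which), for a name from the list of things; names that differ only in an ending like _2 or _b are one class to them, and where a whole thing is asked for, a point or a joint stands for the part that bears it (a point fixed in the world has none). Each returns a list of dicts, best first, with "score" (0 to 1); they miss things now and then, are a little off and sometimes report something else, mostly with a low value. They report only what shows in the picture. A call takes as long as a camera call. They do not tell look-alikes from the thing itself.
- env.recognise(label, picture): "at" ([column, row] in pixels, amid what is visible of it).
- env.pinpoint(label, picture): "at" ([column, row] in pixels: a listed point, or the origin of a listed thing).
The state is a dict: "t": time; "joint_pos": joint angles; "joint_velocities": joint speeds; "joint_torque": joint torques, N m; "eef_pos": TCP position; "tool_rot": TCP orientation; "contact_force": force on the tool from outside, world axes, zero at the start; "moment": the same for the moment, N m; "width": opening from 0.0 (shut) to 1.0 (fully open); "grasp_force": force on a finger pad.
Only numpy, scipy, OpenCV 4.12 (cv2) and the standard library are available. Lean on these libraries where they do the work, as an engineer would, in place of code of your own. Each camera call takes 0.05 s, during which the arm holds its last target. There are 200 camera calls.

## Working session

There is one attempt and no reset: what is moved stays moved. The work goes in short steps, Python scripts to look and compute and a tool call to move; the robot and the scene stay as the last step left them, time stands still between calls to the robot, and variables do not carry over. Pictures are saved under pics/ and viewed, at most 11 in all, crops included, and the job is handed in when it is done.

Besides the shell and the picture viewer there is one more tool, called after "Emit:" as name(argument=value, ...), one argument or row to a line, values as JSON. apply_moves: Moves the arm, as the interface text tells. Its arguments: {"type":"object","properties":{"increments":{"type":"array","items":{"type":"array","items":{"type":"number"}}},"hand":{"type":"number"},"newtons":{"type":"number"}},"required":["increments"]}

```bash
mkdir -p pics
cat > h.py <<'E'
import numpy as np, cv2
from plant import env
def P(s):
    R=cv2.Rodrigues(np.array(s['rvec'],float))[0]; return np.array(s['K'],float),R,np.array(s['tvec'],float).ravel()
def onz(s,uv,z):
    K,R,t=P(s); d=R.T@np.linalg.inv(K)@np.array([uv[0],uv[1],1.]); c=-R.T@t
    return c+d*(z-c[2])/d[2]
def proj(s,X):
    K,R,t=P(s); return cv2.projectPoints(np.atleast_2d(np.array(X,float)),np.array(s['rvec'],float),t,K,None)[0].reshape(-1,2)
def tri(obs):
    A=[];b=[]
    for s,uv in obs:
        K,R,t=P(s); d=R.T@np.linalg.inv(K)@np.array([uv[0],uv[1],1.]); d/=np.linalg.norm(d); c=-R.T@t
        M=np.eye(3)-np.outer(d,d); A.append(M); b.append(M@c)
    return np.linalg.lstsq(np.vstack(A),np.hstack(b),rcond=None)[0]
def save(s,n,crop=None,sc=1):
    im=s['color'][:,:,::-1]
    if crop: x0,y0,x1,y1=crop; im=im[y0:y1,x0:x1]
    cv2.imwrite('pics/'+n,cv2.resize(im,None,fx=sc,fy=sc,interpolation=cv2.INTER_CUBIC))
E
python3 - <<'E'
from h import *
S={n:env.snapshot(n) for n in('scene','top','wrist')}
for n in S: save(S[n],n+'1.png')
for l,z in [('rack',0),('neighbour_face',.025),('module',.004),('shaft_tip',.067),('knob',0),('knob_seat',.015),('drink_cup',0),('side_cutter',0),('pocket_lens',0),('dropper_bottle',0)]:
    for n in('scene','top'):
        for d in env.pinpoint(l,S[n])[:2]: print(l,n,np.round(d['at'],1),round(d['score'],2),onz(S[n],d['at'],z).round(4))
o=env.get_obs();print(o['eef_pos'],o['tool_rot'],o['t'])
E
```

```text
rack scene [291.2 290.5] 0.7 [ 0.5707 -0.0981  0.    ]
rack top [365.2 236.1] 0.64 [ 0.5826 -0.1022  0.    ]
neighbour_face scene [299.6 278.8] 0.8 [ 0.5754 -0.0733  0.025 ]
neighbour_face scene [279.5 297.3] 0.52 [ 0.5682 -0.1336  0.025 ]
neighbour_face top [355.6 235.7] 0.63 [ 0.5795 -0.0758  0.025 ]
module scene [337.9 201. ] 0.9 [0.5148 0.1518 0.004 ]
module scene [283.4 308.7] 0.57 [ 0.5852 -0.1429  0.004 ]
module top [261.1 259.1] 0.93 [0.5177 0.1567 0.004 ]
module top [380.3 231.9] 0.65 [ 0.5936 -0.1396  0.004 ]
shaft_tip scene [338.9 193.3] 0.49 [0.5263 0.1359 0.067 ]
shaft_tip scene [279.2 298.4] 0.4 [ 0.5823 -0.1482  0.067 ]
shaft_tip top [384.1 231. ] 0.39 [ 0.5866 -0.1395  0.067 ]
shaft_tip top [265.7 260.8] 0.34 [0.5088 0.1384 0.067 ]
knob scene [355.  166.9] 0.54 [0.4872 0.2622 0.    ]
knob top [220.7 270.7] 0.49 [0.4866 0.2565 0.    ]
knob_seat scene [350.3 161. ] 0.7 [0.4729 0.2603 0.015 ]
knob_seat top [216.3 272.8] 0.59 [0.4803 0.2639 0.015 ]
drink_cup scene [348.8 162.3] 0.73 [0.4664 0.2644 0.    ]
drink_cup scene [164.2 326.1] 0.7 [ 0.4076 -0.3273  0.    ]
drink_cup top [450.8 313.4] 0.78 [ 0.3955 -0.3155  0.    ]
side_cutter scene [370.8 126.5] 0.88 [0.444  0.3946 0.    ]
side_cutter top [165.2 285.7] 0.6 [0.4461 0.3919 0.    ]
pocket_lens scene [414.7 194.7] 0.55 [0.651  0.2829 0.    ]
pocket_lens top [209.1 206. ] 0.74 [0.6495 0.2941 0.    ]
pocket_lens top [191.1 188.4] 0.15 [0.6939 0.3423 0.    ]
dropper_bottle scene [440.2 188.5] 0.87 [0.6908 0.3365 0.    ]
dropper_bottle top [192.1 190.4] 0.55 [0.6887 0.3395 0.    ]
[0.23531474 0.46927653 0.23129297] [-1.79997075e+02 -1.95442778e-03  1.53367013e+02] 1.15
```

View pics/scene1.png

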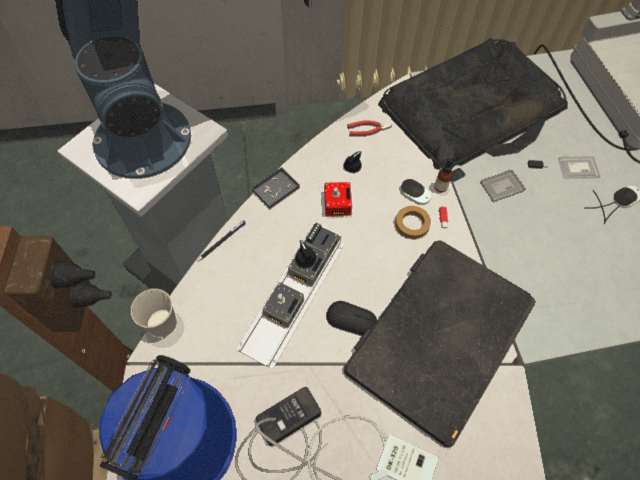

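View pics/top1.png

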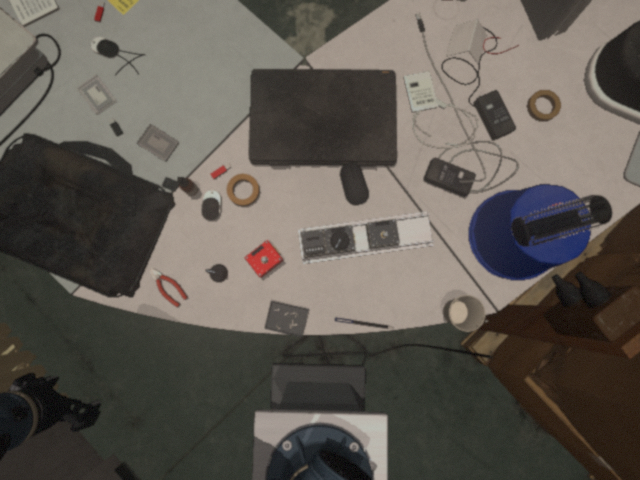

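The scene view shows the rack with its loose grey module near (283,303), the neighbour with its fitted knob at (306,255), the red look-alike at (338,198) and the loose knob at (353,161). The top view agrees: loose knob at (218,272), rack running from about (302,246) to (431,229).

```bash
cat >> h.py <<'E'
from scipy.spatial.transform import Rotation as Ro
def inc(pos,yaw=None,o=None):
    o=o or env.get_obs(); R=Ro.from_euler('xyz',o['tool_rot'],degrees=True).as_matrix()
    d=R.T@(np.array(pos)-np.array(o['eef_pos'])); 
    tu=0 if yaw is None else -np.radians((yaw-o['tool_rot'][2]+180)%360-180)
    return np.round(np.append(d,tu),4)
E
python3 - <<'E'
from h import *
S=env.snapshot('top'); W=env.snapshot('wrist')
a=onz(S,(302.5,246),.01);b=onz(S,(430.5,229),.01);print(a,b,np.degrees(np.arctan2(*(a-b)[[1,0]])), (a+b)/2)
K,R,t=P(W);c=-R.T@t;o=env.get_obs();T=Ro.from_euler('xyz',o['tool_rot'],degrees=True).as_matrix()
print('cam in tool',T.T@(c-o['eef_pos']),'axis',T.T@R[2],T.T@R[0],K[0,0])
print(inc([.45,.2,.25],100))
print(inc([.5,-.12,.25],100))
E
```

```text
[0.5524003  0.05451507 0.01      ] [ 0.60324352 -0.26431253  0.01      ] 99.06062848157578 [ 0.57782191 -0.10489873  0.01      ]
cam in tool [ 0.07851984 -0.00019781 -0.14338345] axis [-3.04141976e-01 -8.46329102e-04  9.52626339e-01] [-3.92266237e-04  9.99999632e-01  7.63178732e-04] 400.55877104066406
[-0.3126 -0.1445 -0.0187  0.9314]
[-0.5007 -0.4081 -0.0187  0.9314]
```

Run:
```python
from h import *
print(inc([.48,.285,.15],99))
```

```text
[-0.3013 -0.055   0.0813  0.9489]
```

Emit:
apply_moves(
  increments=[
    [-0.043, -0.008, 0.011, 0.13],
    [-0.086, -0.016, 0.023, 0.27],
    [-0.129, -0.024, 0.035, 0.4],
    [-0.172, -0.031, 0.046, 0.54],
    [-0.215, -0.039, 0.058, 0.67],
    [-0.258, -0.047, 0.069, 0.81],
    [-0.301, -0.055, 0.081, 0.95],
    [-0.301, -0.055, 0.081, 0.95],
  ],
  hand=0,
)

```text
t: 2.05
eef_pos: [0.4826, 0.2819, 0.1485]
tool_rot: [-179.9, 0.1, 98.4]
contact_force: [-0.7, 1.0, 0.1]
width: -0.002
grasp_force: 0.0
```

Run:
```python
from h import *
S=env.snapshot('wrist'); save(S,'w2.png')
for l,z in [('knob',0),('knob_seat',.015),('knob',.0)]:
    for d in env.pinpoint(l,S)[:2]: print(l,np.round(d['at'],1),round(d['score'],2),onz(S,d['at'],z).round(4))
o=env.get_obs();print(o['eef_pos'],o['tool_rot'],o['t'])
print(inc([.585,-.12,.15],99))
```

```text
knob [313.8 245.1] 0.7 [0.4794 0.2625 0.    ]
knob_seat [311.4 251.4] 0.61 [0.4779 0.2624 0.015 ]
knob [313.8 245.1] 0.7 [0.4794 0.2625 0.    ]
[0.47927556 0.28558548 0.15052256] [-1.79992863e+02 -9.92364718e-03  9.90182670e+01] 2.25
[-4.171e-01  4.080e-02  4.000e-04  3.000e-04]
```

View pics/w2.png

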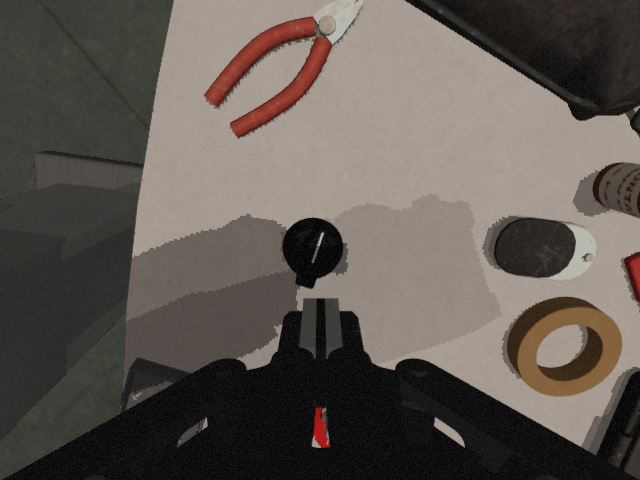

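The wrist view shows the knob at about (312,248), with a white line from (322,233) to (314,263) and a protruding bump at (306,281), which looks like the nose. I'll zoom in on it.

Run:
```python
from h import *
im=cv2.imread('pics/w2.png')[205:300,265:360]
im=np.clip((im/255.)**0.5*255,0,255).astype('uint8')
cv2.imwrite('pics/w2c.png',cv2.resize(im,None,fx=6,fy=6,interpolation=cv2.INTER_CUBIC))
```

```text
(no output)
```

View pics/w2c.png

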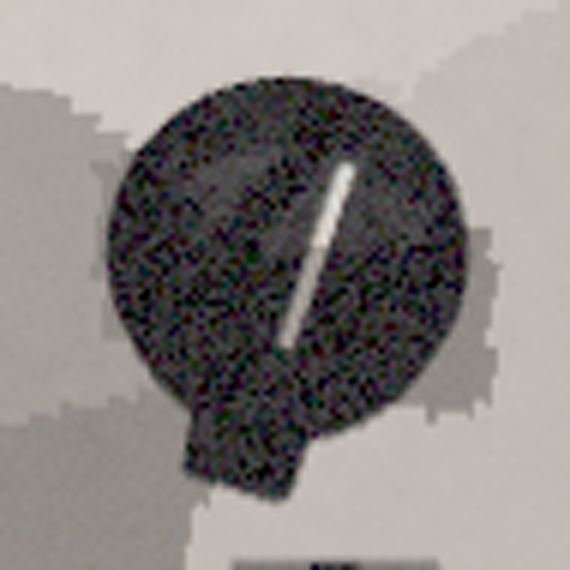

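Emit:
apply_moves(
  increments=[
    [-0.05, 0.005, 0, 0],
    [-0.1, 0.01, 0, 0],
    [-0.15, 0.015, 0, 0],
    [-0.2, 0.02, 0, 0],
    [-0.25, 0.025, 0, 0],
    [-0.3, 0.03, 0, 0],
    [-0.35, 0.035, 0, 0],
    [-0.39, 0.04, 0, 0],
  ],
)

```text
t: 3.05
eef_pos: [0.5802, -0.0948, 0.1512]
tool_rot: [179.9, 0.0, 99.1]
contact_force: [1.3, 1.5, -0.3]
width: 0.003
grasp_force: 0.0
```

The crop shows the knob's blunt tail at the bottom, around (305,285), because its top leans away from the camera. The nose therefore points up-image, along the white line from (313,262) to (322,232).

Run:
```python
from h import *
import json
# knob geometry from shot w2: rebuild camera from known tool offset
o=env.get_obs();S=env.snapshot('wrist'); save(S,'w3.png')
K,R,t=P(S);c=-R.T@t
sh=np.array([0.47927556,0.28558548,0.15052256])-np.array(o['eef_pos'])
S2=dict(S); S2['tvec']=-(R@(c+sh))
a,b,tl=[onz(S2,p,.039) for p in((312.8,262.5),(322.5,232.5),(304.5,285.5))]
th=np.arctan2(*(b-a)[[1,0]]);n=np.array([np.cos(th),np.sin(th),0])
print('knob nose yaw',np.degrees(th),'axis from tail',tl+.017*n,'line along',(a-tl)@n-.017,(b-tl)@n-.017,'hub',onz(S2,(313,248),0.0))
for l,z in [('module',.004),('shaft_tip',.067),('neighbour_face',.025),('rack',0)]:
    for d in env.pinpoint(l,S)[:2]: print(l,np.round(d['at'],1),round(d['score'],2),onz(S,d['at'],z).round(4))
print(o['eef_pos'],o['tool_rot'],o['t'])
```

```text
knob nose yaw 81.90463351513765 axis from tail [0.47581252 0.26532256 0.039     ] line along 0.0009812684717058345 0.023228663695849028 hub [0.47643657 0.26334626 0.        ]
module [313.9 279.4] 0.75 [ 0.5819 -0.1415  0.004 ]
shaft_tip [310.4 318.4] 0.57 [ 0.5806 -0.1416  0.067 ]
neighbour_face [310.4 193. ] 0.84 [ 0.5688 -0.07    0.025 ]
rack [318.2 226.3] 0.58 [ 0.5786 -0.0993  0.    ]
[ 0.58019784 -0.09477781  0.15118301] [1.79931662e+02 2.93815834e-02 9.90746456e+01] 3.05
```

View pics/w3.png

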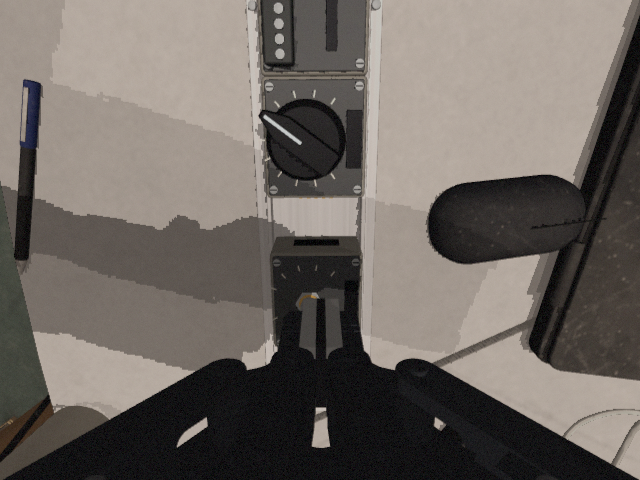

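Run:
```python
from h import *
S=env.snapshot('wrist'); o=env.get_obs()
L=onz(S,(272,195),.046);Rr=onz(S,(363,194),.046);m=(L+Rr)/2;print('neigh edge',L,Rr,np.linalg.norm(L-Rr),np.degrees(np.arctan2(*(Rr-L)[[1,0]])))
l2=onz(S,(274,257),.046);r2=onz(S,(360,256),.046);print('mod edge',l2,r2,np.linalg.norm(l2-r2))
y=np.array([-np.sin(np.radians(9)),np.cos(np.radians(9)),0]);x=np.array([y[1],-y[0],0])
print('gap',(m-(l2+r2)/2)@y, 'latoff',(m-(l2+r2)/2)@x)
M=.5*(l2+r2)-.036*y; M[2]=0; print('module ctr',M,'-y face',M-.036*y)
p=M-(.036+.025+.011)*y; 
for z in(.12,.025): p[2]=z; print('pre',p,inc(p,99))
q=m-.108*y;print('target face pos at flush: -y face at',m-.072*y)
np.save('geo.npy',np.array([m,x,y]))
```

```text
neigh edge [ 0.54431617 -0.06862595  0.046     ] [ 0.60053364 -0.05907918  0.046     ] 0.05702231665902536 9.637943445669197
mod edge [ 0.55057726 -0.10946616  0.046     ] [ 0.60635489 -0.09992085  0.046     ] 0.056588482634895576
gap 0.04128316935023679 latoff 0.0004221349853233517
module ctr [ 0.58409771 -0.14025029  0.        ] -y face [ 0.58972936 -0.17580707  0.        ]
pre [ 0.595361   -0.21136385  0.12      ] [-0.1202 -0.0032  0.0306  0.0011]
pre [ 0.595361   -0.21136385  0.025     ] [-0.1202 -0.0032  0.1256  0.0011]
target face pos at flush: -y face at [ 0.58368818 -0.13496612  0.046     ]
```

The wrist view shows the neighbour's face edge at row 195, the loose module's front edge at row 257 (a gap of about 41 mm) and the shaft hidden behind the fingers at (315,300). Next I'll push the module from behind.

Emit:
apply_moves(
  increments=[
    [-0.04, -0.003, 0, 0],
    [-0.08, -0.003, 0, 0],
    [-0.12, -0.003, 0.015, 0],
    [-0.12, -0.003, 0.06, 0],
    [-0.12, -0.003, 0.1, 0],
    [-0.12, -0.003, 0.137, 0],
    [-0.12, -0.003, 0.137, 0],
    [-0.105, -0.003, 0.137, 0],
  ],
)

```text
t: 4.15
eef_pos: [0.5936, -0.1974, 0.014]
tool_rot: [-180.0, 0.0, 99.0]
contact_force: [0.3, 0.2, 0.4]
width: 0.001
grasp_force: 0.0
```

Emit:
apply_moves(
  increments=[
    [0.008, 0, 0, 0],
    [0.015, 0, 0, 0],
    [0.021, 0, 0, 0],
    [0.027, 0, 0, 0],
    [0.033, 0, 0, 0],
    [0.038, 0, 0, 0],
    [0.042, 0, 0, 0],
    [0.044, 0, 0, 0],
  ],
)

```text
t: 4.95
eef_pos: [0.5882, -0.1555, 0.0158]
tool_rot: [179.8, 0.2, 98.9]
contact_force: [1.9, -6.7, 4.7]
width: 0.003
grasp_force: 3.6
```

Emit:
apply_moves(
  increments=[
    [0.003, 0, 0, 0],
    [0.005, 0, 0, 0],
    [0.007, 0, 0, 0],
    [0.008, 0, 0, 0],
    [0.009, 0, 0, 0],
    [0.01, 0, 0, 0],
    [0.011, 0, 0, 0],
    [0.011, 0, 0, 0],
  ],
)

```text
t: 5.75
eef_pos: [0.5879, -0.1503, 0.016]
tool_rot: [179.7, 0.8, 98.7]
contact_force: [4.9, -32.2, -2.0]
width: 0.0
grasp_force: 16.2
```

Emit:
apply_moves(
  increments=[
    [-0.006, 0, 0, 0],
    [-0.012, 0, 0, 0],
    [-0.03, 0, 0, 0],
    [-0.03, 0, -0.03, 0],
    [-0.03, 0, -0.07, 0],
    [-0.03, 0, -0.1, 0],
    [-0.03, 0, -0.12, 0],
    [-0.03, 0, -0.12, 0],
  ],
)

```text
t: 6.55
eef_pos: [0.5911, -0.1743, 0.1369]
tool_rot: [179.7, 0.1, 98.9]
contact_force: [-0.6, 0.5, -0.3]
width: 0.002
grasp_force: 0.0
```

Run:
```python
from h import *
S=env.snapshot('wrist'); save(S,'w4.png',(200,80,400,280),3)
for l,z in [('module',.004),('shaft_tip',.067),('neighbour_face',.025)]:
    for d in env.pinpoint(l,S)[:2]: print(l,np.round(d['at'],1),round(d['score'],2),onz(S,d['at'],z).round(4))
o=env.get_obs();print(o['eef_pos'],o['tool_rot'],o['t'])
```

```text
module [314.9 124.8] 0.98 [ 0.5765 -0.1053  0.004 ]
shaft_tip [310.4 127.6] 0.91 [ 0.5747 -0.1052  0.067 ]
neighbour_face [313.1  59.3] 0.68 [ 0.57   -0.0686  0.025 ]
[ 0.58866843 -0.17337137  0.13221128] [-1.79905659e+02 -4.45299268e-02  9.89393705e+01] 6.75
```

View pics/w4.png

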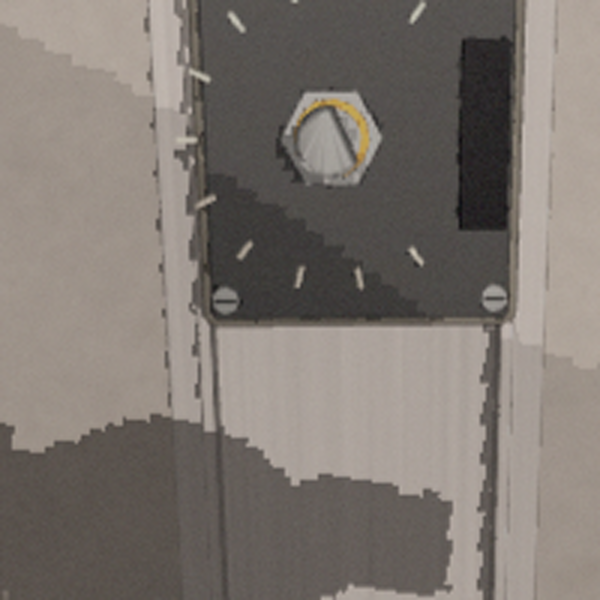

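The crop shows the module square in its channel and the shaft at about full-frame (309,127), with its flat's edge running from (310,116) to (318,135) and facing up-right. Next I check the seam.

Run:
```python
from h import *
S=env.snapshot('wrist'); save(S,'w5.png',(240,20,390,150),5)
p=[onz(S,q,.067) for q in((310,116),(318.3,135))]; d=p[1]-p[0]; n=np.array([-d[1],d[0]]) 
print('flat edge dir',np.degrees(np.arctan2(d[1],d[0])),'normal',np.degrees(np.arctan2(n[1],n[0])),p)
# image direction of a rack vector at tip: nose yaw candidates
m,x,y=np.load('geo.npy'); F=m-.036*y-.005*x; F[2]=.067; print('expected shaft',F,proj(S,F),'expected seam px',proj(S,m))
```

```text
flat edge dir -56.86373833964626 normal 33.13626166035374 [array([ 0.57082337, -0.0984786 ,  0.067     ]), array([ 0.57630274, -0.10687232,  0.067     ])]
expected shaft [ 0.5731181  -0.10019152  0.067     ] [[314.0453449  120.30227643]] expected seam px [[323.8877276   47.50919405]]
```

View pics/w5.png

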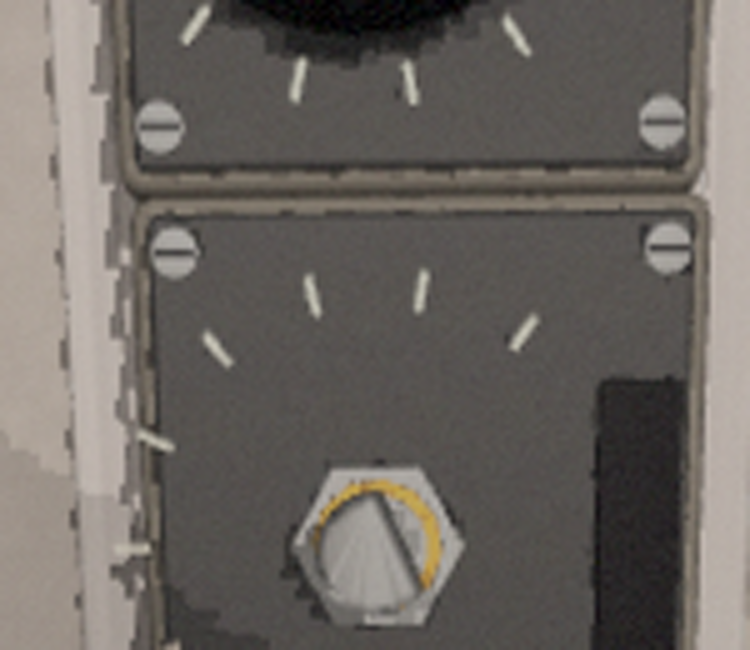

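The seam at crop row 193 (full-frame row 58.6) is closed across the full width, so the modules are flush. The shaft tip centre is at about full-frame (315,130), with its flat's edge running from (315.2,118.4) to (324.8,138).

Run:
```python
from h import *
S=env.snapshot('wrist'); o=env.get_obs()
p=[onz(S,q,.067) for q in((315.2,118.4),(324.8,138))]; d=p[1]-p[0]; n=np.array([-d[1],d[0]]) 
print('normal',np.degrees(np.arctan2(n[1],n[0])),np.linalg.norm(d))
c=onz(S,(314.9,129.8),.067); print('shaft',c); 
for dd in env.pinpoint('shaft_tip',S)[:1]: print(dd['at'],onz(S,dd['at'],.067))
sm=onz(S,(325,58.6),.044); y=np.array([-np.sin(np.radians(9)),np.cos(np.radians(9)),0]); print('seam',sm,'dist',(sm-c)@y)
print(o['eef_pos'],o['tool_rot'],o['t'])
print(inc([.476,.2645,.12],82),inc([.476,.2645,.0],82))
```

```text
normal 35.863987656755924 0.01061253326514477
shaft [ 0.57413125 -0.10455638  0.067     ]
[316.5, 132.5] [ 0.57512354 -0.10572548  0.067     ]
seam [ 0.57371239 -0.06869339  0.044     ] dist 0.03548698621559886
[ 0.58863185 -0.17328372  0.13207833] [-1.79887892e+02 -4.87622571e-02  9.89410552e+01] 6.85
[ 0.4499 -0.0433  0.0126  0.2957] [ 0.4499 -0.0431  0.1326  0.2957]
```

Emit:
apply_moves(
  increments=[
    [0.01, 0, -0.03, 0],
    [0.055, -0.005, -0.03, 0.03],
    [0.105, -0.01, -0.03, 0.07],
    [0.155, -0.015, -0.03, 0.11],
    [0.205, -0.02, -0.03, 0.15],
    [0.255, -0.025, -0.03, 0.19],
    [0.305, -0.03, -0.03, 0.23],
    [0.355, -0.035, -0.02, 0.27],
  ],
  hand=0.55,
)

```text
t: 7.7
eef_pos: [0.4998, 0.1716, 0.1542]
tool_rot: [179.9, -0.0, 83.4]
contact_force: [0.5, 0.2, 0.0]
width: 0.552
grasp_force: 0.0
```

Run:
```python
from h import *
print(inc([.476,.2645,.10],82), env.get_obs()['tool_rot'])
```

```text
[ 0.0895 -0.0344  0.0542  0.024 ] [ 1.79927846e+02 -3.26659806e-02  8.33767997e+01]
```

Emit:
apply_moves(
  increments=[
    [0.045, -0.017, 0.01, 0.024],
    [0.089, -0.034, 0.03, 0.024],
    [0.089, -0.034, 0.054, 0.024],
    [0.089, -0.034, 0.054, 0.024],
    [0.089, -0.034, 0.054, 0.024],
    [0.089, -0.034, 0.054, 0.024],
    [0.089, -0.034, 0.054, 0.024],
    [0.089, -0.034, 0.054, 0.024],
  ],
)

```text
t: 8.5
eef_pos: [0.4773, 0.2613, 0.1007]
tool_rot: [179.9, -0.0, 82.0]
contact_force: [-0.3, -0.1, -0.2]
width: 0.55
grasp_force: 0.0
```

Run:
```python
from h import *
S=env.snapshot('wrist');o=env.get_obs()
im=S['color'];im=np.clip((im/255.)**0.6*255,0,255).astype('uint8');S2=dict(S);S2['color']=im;save(S2,'w6.png',(220,140,420,340),3)
c=np.array([.476,.2645,0]);n=np.array([np.cos(np.radians(82)),np.sin(np.radians(82)),0]);z=np.array([0,0,.039])
print('pred line',proj(S,[c+z+n*.001,c+z+n*.023]),'foot centre',proj(S,c))
for l,zz in [('knob',0),('knob_seat',.015)]:
    for d in env.pinpoint(l,S)[:1]: print(l,d['at'],round(d['score'],2),onz(S,d['at'],zz).round(4))
print(o['eef_pos'],o['tool_rot'],o['t'])
```

```text
pred line [[318.51366985 255.87355064]
 [318.44628703 216.5712678 ]] foot centre [[318.72474812 236.62299225]]
knob [322.9, 243.2] 0.59 [0.478  0.2598 0.    ]
knob_seat [321.9, 247.8] 0.8 [0.4776 0.2618 0.015 ]
[0.47714447 0.26138603 0.10049958] [ 1.79945453e+02 -3.59577842e-02  8.20252610e+01] 8.55
```

View pics/w6.png

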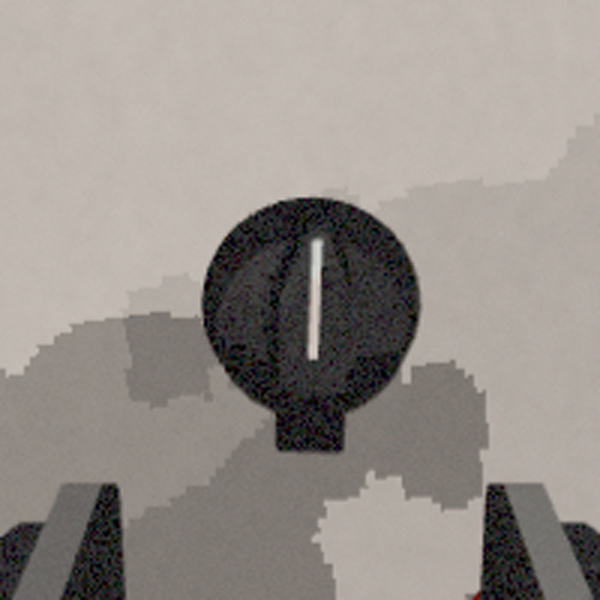

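The crop shows the knob's white line from (324,260) to (326,220) full-frame. That is about 4 mm to the right and 2.4° off my prediction, so I'll correct for it and descend.

Run:
```python
from h import *
print(inc([.479,.262,.021],79.7))
```

```text
[0.0007 0.002  0.0792 0.041 ]
```

Emit:
apply_moves(
  increments=[
    [0.001, 0.002, 0.03, 0.041],
    [0.001, 0.002, 0.055, 0.041],
    [0.001, 0.002, 0.07, 0.041],
    [0.001, 0.002, 0.079, 0.041],
    [0.001, 0.002, 0.079, 0.041],
    [0.001, 0.002, 0.079, 0.041],
    [0.001, 0.002, 0.079, 0.041],
    [0.001, 0.002, 0.079, 0.041],
  ],
)

```text
t: 9.45
eef_pos: [0.4792, 0.2629, 0.0216]
tool_rot: [179.9, -0.1, 79.7]
contact_force: [0.7, 0.1, 0.5]
width: 0.555
grasp_force: 0.0
```

Emit:
apply_moves(
  increments=[
    [0, 0, 0, 0],
    [0, 0, 0, 0],
    [0, 0, 0, 0],
    [0, 0, 0, 0],
    [0, 0, 0, 0],
    [0, 0, 0, 0],
    [0, 0, 0, 0],
    [0, 0, 0, 0],
  ],
  hand=0,
  newtons=60,
)

```text
t: 10.25
eef_pos: [0.4788, 0.2626, 0.0212]
tool_rot: [180.0, -0.0, 79.7]
contact_force: [-0.4, -1.1, 5.6]
width: 0.132
grasp_force: 59.2
```

Emit:
apply_moves(
  increments=[
    [0, 0, -0.005, 0],
    [0, 0, -0.02, 0],
    [0, 0, -0.05, 0],
    [0, 0, -0.08, 0],
    [0, 0, -0.11, 0],
    [0, 0, -0.13, 0],
    [0, 0, -0.13, 0],
    [0, 0, -0.13, 0],
  ],
)

```text
t: 11.05
eef_pos: [0.4786, 0.2625, 0.1507]
tool_rot: [180.0, -0.0, 79.7]
contact_force: [-0.6, -1.1, -1.8]
width: 0.135
grasp_force: 58.5
```

Run:
```python
from h import *
S=env.snapshot('wrist');o=env.get_obs()
im=S['color'];im=np.clip((im/255.)**0.6*255,0,255).astype('uint8');S2=dict(S);S2['color']=im;save(S2,'w7.png',(220,180,420,380),3)
T=Ro.from_euler('xyz',o['tool_rot'],degrees=True).as_matrix()
for l in ('knob','knob_seat'):
    for d in env.pinpoint(l,S)[:1]:
        z=o['eef_pos'][2]-.021+(.015 if l=='knob_seat' else 0); X=onz(S,d['at'],z); print(l,d['at'],round(d['score'],2),'in tool',(T.T@(X-o['eef_pos'])).round(4))
for a in (0,.001,.023,-.017): print(a,proj(S,np.array(o['eef_pos'])+T@np.array([a,0,-.018])))
print(o['eef_pos'],o['tool_rot'],o['t'],inc([.5745,-.105,.15],35.5))
```

```text
knob [320.9, 295.2] 0.75 in tool [-0.0002 -0.0001  0.021 ]
knob_seat [320.2, 314.4] 0.8 in tool [-0.0019 -0.0005  0.006 ]
0 [[321.51877683 341.47545556]]
0.001 [[321.52010677 339.03010166]]
0.023 [[321.55085888 282.486466  ]]
-0.017 [[321.49699729 381.5213191 ]]
[0.47819625 0.26228485 0.14997412] [-1.79948981e+02  4.39341723e-02  7.97415086e+01] 11.1 [-3.441e-01  1.604e-01 -2.000e-04  7.722e-01]
```

View pics/w7.png

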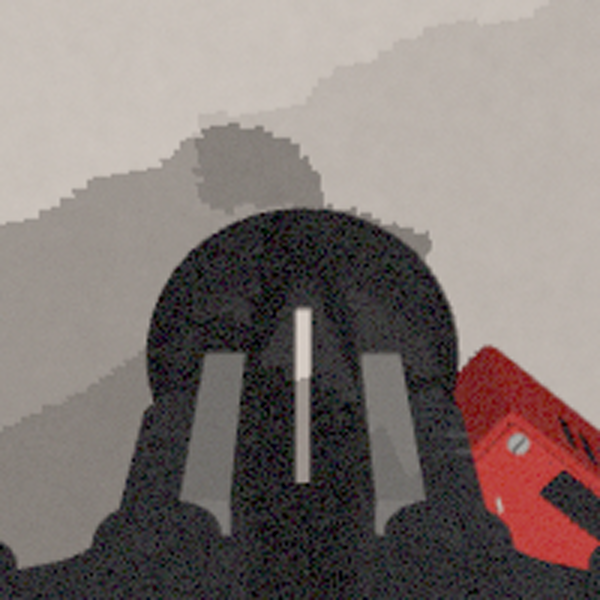

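The crop shows the knob gripped square: the white line is vertical at full-frame (321,283)-(321,341), within 1 mm of the expected position. Next I move to a viewpoint beside the shaft.

Run:
```python
from h import *
print(inc([.5285,-.138,.15],35.5))
```

```text
[-3.848e-01  1.210e-01 -1.000e-04  7.722e-01]
```

Emit:
apply_moves(
  increments=[
    [-0.046, 0.014, 0, 0.09],
    [-0.092, 0.029, 0, 0.19],
    [-0.138, 0.043, 0, 0.28],
    [-0.184, 0.058, 0, 0.37],
    [-0.23, 0.072, 0, 0.46],
    [-0.276, 0.087, 0, 0.56],
    [-0.322, 0.101, 0, 0.65],
    [-0.361, 0.114, 0, 0.725],
  ],
)

```text
t: 12.0
eef_pos: [0.5259, -0.1153, 0.1498]
tool_rot: [-179.9, 0.1, 37.9]
contact_force: [0.6, 0.7, -0.3]
width: 0.136
grasp_force: 58.5
```

Run:
```python
from h import *
print(inc([.5285,-.138,.115],35.5))
```

```text
[-0.0118  0.0195  0.0348  0.0428]
```

Emit:
apply_moves(
  increments=[
    [-0.012, 0.019, 0.01, 0.043],
    [-0.012, 0.019, 0.025, 0.043],
    [-0.012, 0.019, 0.035, 0.043],
    [-0.012, 0.019, 0.035, 0.043],
    [-0.012, 0.019, 0.035, 0.043],
    [-0.012, 0.019, 0.035, 0.043],
    [-0.012, 0.019, 0.035, 0.043],
    [-0.012, 0.019, 0.035, 0.043],
  ],
)

```text
t: 12.8
eef_pos: [0.5292, -0.1351, 0.1163]
tool_rot: [180.0, -0.0, 35.8]
contact_force: [-0.5, 0.4, -0.4]
width: 0.131
grasp_force: 58.6
```

Run:
```python
from h import *
S=env.snapshot('wrist');o=env.get_obs()
u=proj(S,[.5745,-.105,.067])[0]; x0,y0=int(u[0])-75,max(0,int(u[1])-60); print('pred',u,'crop origin',x0,y0)
save(S,'w8.png',(x0,y0,x0+150,y0+120),5)
for d in env.pinpoint('shaft_tip',S)[:2]: print(d['at'],round(d['score'],2),onz(S,d['at'],.067).round(4))
print(o['eef_pos'],o['tool_rot'],o['t'])
```

```text
pred [325.64285615 163.9529987 ] crop origin 250 103
[325.1, 166.8] 0.75 [ 0.5733 -0.1056  0.067 ]
[ 0.52911407 -0.1351367   0.11621871] [ 1.79963268e+02 -2.30056309e-02  3.57667705e+01] 12.85
```

View pics/w8.png

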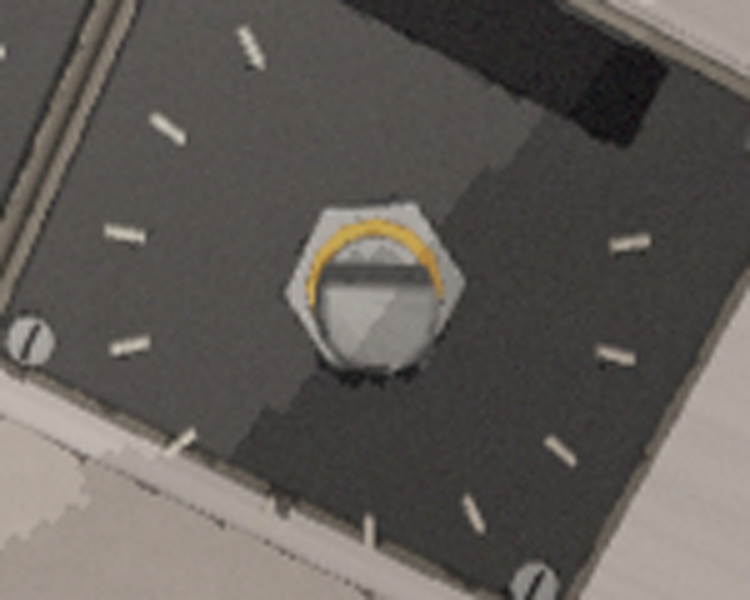

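The shaft's flat faces straight up-image (the tool's x) within about 1°, with its tip centre at full-frame (325.5,165.5), so the yaw is right.

Run:
```python
from h import *
print(inc([.5742,-.1052,.092],35.4))
```

```text
[0.0542 0.0021 0.0241 0.0063]
```

Emit:
apply_moves(
  increments=[
    [0.02, 0.001, 0, 0],
    [0.04, 0.002, 0, 0.005],
    [0.054, 0.002, 0, 0.005],
    [0.054, 0.002, 0.01, 0.005],
    [0.054, 0.002, 0.018, 0.005],
    [0.054, 0.002, 0.024, 0.005],
    [0.054, 0.002, 0.024, 0.005],
    [0.054, 0.002, 0.024, 0.005],
  ],
)

```text
t: 13.7
eef_pos: [0.5733, -0.1058, 0.0916]
tool_rot: [-180.0, 0.0, 35.4]
contact_force: [0.7, -0.8, 0.0]
width: 0.136
grasp_force: 58.6
```

Emit:
apply_moves(
  increments=[
    [0, 0, 0.002, 0],
    [0, 0, 0.004, 0],
    [0, 0, 0.006, 0],
    [0, 0, 0.008, 0],
    [0, 0, 0.01, 0],
    [0, 0, 0.01, 0],
    [0, 0, 0.01, 0],
    [0, 0, 0.01, 0],
  ],
)

```text
t: 14.5
eef_pos: [0.5739, -0.1054, 0.0817]
tool_rot: [-180.0, -0.0, 35.5]
contact_force: [2.0, 1.2, -0.6]
width: 0.135
grasp_force: 58.5
```

Emit:
apply_moves(
  increments=[
    [0, 0, 0.002, 0],
    [0, 0, 0.004, 0],
    [0, 0, 0.006, 0],
    [0, 0, 0.007, 0],
    [0, 0, 0.008, 0],
    [0, 0, 0.009, 0],
    [0, 0, 0.009, 0],
    [0, 0, 0.009, 0],
  ],
)

```text
t: 15.3
eef_pos: [0.5741, -0.1054, 0.0731]
tool_rot: [180.0, -0.0, 35.5]
contact_force: [3.6, 2.2, 4.1]
width: 0.137
grasp_force: 59.1
```

Emit:
apply_moves(
  increments=[
    [0.0005, 0, 0.001, 0],
    [0.0005, 0, 0.002, 0],
    [0.0005, 0, 0.003, 0],
    [0.0005, 0, 0.004, 0],
    [0.0005, 0, 0.005, 0],
    [0.0005, 0, 0.005, 0],
    [0.0005, 0, 0.005, 0],
    [0.0005, 0, 0.005, 0],
  ],
  newtons=90,
)

```text
t: 16.1
eef_pos: [0.5746, -0.1054, 0.069]
tool_rot: [179.9, -0.0, 35.4]
contact_force: [0.1, 2.3, 13.8]
width: 0.122
grasp_force: 93.5
```

Emit:
apply_moves(
  increments=[
    [0, 0, 0.0005, 0],
    [0, 0, 0.001, 0],
    [0, 0, 0.0015, 0],
    [0, 0, 0.002, 0],
    [0, 0, 0.002, 0],
    [0, 0, 0.002, 0],
    [0, 0, 0.002, 0],
    [0, 0, 0.002, 0],
  ],
)

```text
t: 16.9
eef_pos: [0.5751, -0.1055, 0.0687]
tool_rot: [179.8, -0.1, 35.4]
contact_force: [-3.2, 3.3, 28.3]
width: 0.123
grasp_force: 95.4
```

Run:
```python
from h import *
S=env.snapshot('wrist');o=env.get_obs();save(S,'w9.png',(200,120,440,360),2.5)
print(o['eef_pos'],o['contact_force'],o['grasp_force'],o['t'])
```

```text
[ 0.57505491 -0.10548217  0.06867556] [-4.76200777  2.53945418 28.95848483] 95.43885827064514 16.95
```

View pics/w9.png

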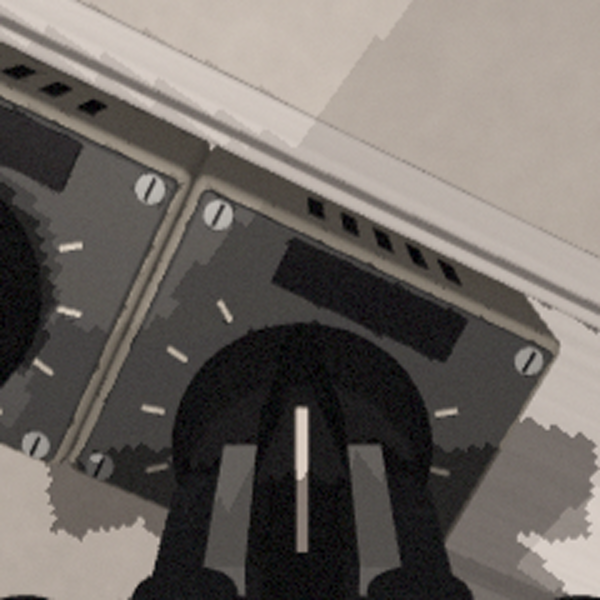

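The last picture shows the knob low on the panel with its line at crop (302,408)-(302,550) and the module seam still closed. The force rose steeply with almost no travel, so the knob is at its stop. I'll ease to a moderate hold and hand in.

Emit:
apply_moves(
  increments=[
    [0, 0, -0.0005, 0],
    [0, 0, -0.001, 0],
    [0, 0, -0.001, 0],
    [0, 0, -0.001, 0],
    [0, 0, -0.001, 0],
    [0, 0, -0.001, 0],
    [0, 0, -0.001, 0],
    [0, 0, -0.001, 0],
  ],
)

```text
t: 17.75
eef_pos: [0.5748, -0.1054, 0.0688]
tool_rot: [179.9, -0.1, 35.4]
contact_force: [-2.4, 1.9, 21.4]
width: 0.126
grasp_force: 94.4
```

```bash
python3 -c "
from plant import env
print(env.sign_off())"
```

```text
the job is handed in; nothing more can be done
None
```

The job is handed in at about 18 s: the module is flush against its neighbour, and the knob is aligned on the D-shaft, pushed home and still held at the stop with about 21 N. No result came back from the hand-in. No other object was deliberately touched, though I took no final picture of them.

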